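Stroke test of a touch strip on a repaired operator panel

TASK

Test the repaired panel's curved touch strip: with the fingers closed, lightly touch the round pad at one end and slide the fingertips along the strip, following its curve without losing contact, to the bar-shaped pad at the other end. Finish while still holding the fingertips lightly pressed on that bar-shaped pad. Press gently, do not lift or shove the panel, and leave the knob and the things around it alone.

Things in the scene. Friction and masses are not known exactly. Their poses are not given: they have to be found in the camera images.
- panel: the operator panel under test: a loose grey plastic module, 180 (its x) x 250 (its y) x 34 mm high, 0.7 to 1.2 kg, lying face up on four rubber feet on the bench; origin at the centre of its underside, z up. Its face carries a black knob, a dark display and, along an arc bulging to its +x, the touch strip, whose smooth flat top is 46 mm above the bench untouched, 12 mm above the face
- arc_centre (a point): centre of the touch strip's arc, in the panel's face plane, 34 mm above the bench; axes as the panel's. The strip's centre line has a radius of 100 mm about it; from the panel's +x axis towards +y the round start pad is at +54 degrees, the bar-shaped end pad at -54 degrees, and the five tiles every 18 degrees between
- strip (a joint): how far the whole touch strip (round pad, tiles and bar pad move together) is pressed in, m: 0 untouched, at most 0.006. Sprung: it gives way from about 1 N, is 3 mm down at about 3 N, fully down at about 5 N, then a hard stop. It senses one touch, about as wide as two closed fingertips together
- pad_start: start of the strip: round aluminium disc, 33 mm across; origin at the centre of its top face, z up
- pad_end: far end of the strip: rectangular aluminium bar lying across the strip, 50 (its x, across the strip) x 29 mm (its y, along the strip); origin at the centre of its top face, z up
- knob: black rotary knob, 36 mm across on a 60 mm base, standing on the face inside the arc, at the panel's x -50, y +45 mm, its top 78 mm above the bench; origin on its axis 40 mm above the bench; not part of the job
- screwdriver: bystander: screwdriver 170 mm long, lying beside the panel
- spool: bystander: standing spool, 64 mm across, 44 mm high, beside the panel; origin at the centre of its underside
- capacitor: bystander: upright black can capacitor, 35 mm across, 46 mm high, beside the panel; origin at the centre of its underside
- multimeter: bystander: black hand multimeter, 75 x 140 x 42 mm, lying beside the panel; origin at the centre of its underside
- cell2: tile 2 of the strip, counted from the round pad as 1: aluminium, 22 mm wide across the strip (its x), 28 mm along it (its y); origin at the centre of its top face, z up; at the same height as its neighbours, with gaps too narrow for a fingertip to catch in (under 4 mm)
- cell3: tile 3 of the strip, counted from the round pad as 1: aluminium, 22 mm wide across the strip (its x), 28 mm along it (its y); origin at the centre of its top face, z up; at the same height as its neighbours, with gaps too narrow for a fingertip to catch in (under 4 mm)
- cell4: tile 4 of the strip, counted from the round pad as 1: aluminium, 22 mm wide across the strip (its x), 28 mm along it (its y); origin at the centre of its top face, z up; at the same height as its neighbours, with gaps too narrow for a fingertip to catch in (under 4 mm)
- cell5: tile 5 of the strip, counted from the round pad as 1: aluminium, 22 mm wide across the strip (its x), 28 mm along it (its y); origin at the centre of its top face, z up; at the same height as its neighbours, with gaps too narrow for a fingertip to catch in (under 4 mm)
- cell6: tile 6 of the strip, counted from the round pad as 1: aluminium, 22 mm wide across the strip (its x), 28 mm along it (its y); origin at the centre of its top face, z up; at the same height as its neighbours, with gaps too narrow for a fingertip to catch in (under 4 mm)

How it is judged:
On the way, in this order (a step that is already met when the one before it is completed fails the run):
1. the fingertips press lightly on the round pad (contact force between the fingers and pad_start above 0.3 N and value of joint strip above 0.0003 m), for 0.02 s.
2. the stroke reaches the third place along the strip (contact force between the fingers and cell3 above 0.3 N and value of joint strip above 0.0003 m), for 0.02 s.
3. the stroke reaches the fifth place along the strip (contact force between the fingers and cell5 above 0.3 N and value of joint strip above 0.0003 m), for 0.02 s.
4. the stroke reaches the bar-shaped pad (contact force between the fingers and pad_end above 0.3 N and value of joint strip above 0.0003 m), for 0.02 s.
At the end, for the whole second after the job is handed in: The fingertips rest on the bar-shaped pad with 0.5 to 15 N and hold the strip pressed in by at least 0.3 mm; the panel lies still on the bench within 25 mm of where it was, and the four bystanders within 15 mm (contact force between the fingers and pad_end between 0.5 and 15 N and value of joint strip above 0.0003 m and distance of panel from where it was at the start of the episode below 0.025 m and height (world z) of panel below 0.006 m and linear speed of panel below 0.01 m/s and not (distance of screwdriver from where it was at the start of the episode above 0.015 m) and not (distance of spool from where it was at the start of the episode above 0.015 m) and not (distance of capacitor from where it was at the start of the episode above 0.015 m) and not (distance of multimeter from where it was at the start of the episode above 0.015 m)); the arm keeps its last pose, push and grip.
It fails at once if over the five tiles the fingertips are within about 15 mm of the strip (grasp point less than 80 mm above the bench) without pressing the strip: contact lost on the way, or dabbing instead of sliding ((horizontal distance between the grasp point and cell3 below 0.016 m or horizontal distance between the grasp point and cell4 below 0.016 m or horizontal distance between the grasp point and cell5 below 0.016 m or horizontal distance between the grasp point and cell2 below 0.012 m or horizontal distance between the grasp point and cell6 below 0.012 m) and z of the grasp point in the frame of panel below 0.08 m and value of joint strip below 0.0002 m).
It fails at once if the panel is pressed hard: more than 15 N (contact force between the fingers and panel above 15 N).
It fails at once if the panel is lifted, tipped or shoved more than 25 mm (height (world z) of panel above 0.006 m or angle between panel's own z axis and vertical above 0.06 rad or distance of panel from where it was at the start of the episode above 0.025 m).
It fails at once if the knob is touched (contact force between any of the fingers, the arm and knob above 0.3 N).
It fails at once if a bystander is moved more than 15 mm (distance of any of screwdriver, spool, capacitor, multimeter from where it was at the start of the episode above 0.015 m).
It also fails if it takes over 48 s, if anything falls off the work surface, if the arm or the gripper's body presses on something with over 40 N, if the wrist force passes 120 N, or if a joint passes its speed limit or range.

ROBOT

A 6-joint arm with a two-finger parallel gripper is mounted at the origin on the work surface. World frame = base frame: x ahead of the robot, y to its left, z up, the work surface at z = 0. Lengths are in m, angles in rad, forces in N, time in s.
With the tool pointing down it reaches from about 0.35 to 0.85 m from the base axis. Payload 8.1 kg.
Tool frame: the origin (TCP) lies midway between the tips of the shut fingers; the grasp point (between the pads) lies 19 mm behind it; y points along the fingers, z is the direction in which the jaws open and shut, and the axes are right-handed (so a half turn about y gives the same grasp; the last joint's range is limited). The gripper opens to 93 mm and grips with 3 to 60 N. Pads are 15 mm wide; open, the fingers measure 128 mm over their backs; the gripper's body (75 mm by 188 mm) begins 65 mm behind the grasp point.
Start: joints at [1.095, 0.13, 1.488, -0, 1.523, -0.085], TCP at [0.229, 0.555, 0.219] pointing down, gripper open.
Joint ranges: [-2.96, 2.96], [-0.89, 2.26], [0.02, 2.5], [-1.34, 4.48], [0, 2.73], [-2.66, 2.66]. Speed limits (rad/s): [2.39, 2.39, 2.79, 3.14, 3.14, 3.14].

INTERFACE

Orientations are given as a unit quaternion [x, y, z, w].
In Python, from station import r gives the robot as it stands.
- The arm moves only by the tool drive_tool, never from a script. Its argument "plan" is a list of rows, each a list of 5 numbers: the opening, from 0 (shut) to 1 (fully open), then the shift along the tool's x, y, z in m, then the turn about the tool's y in degrees. In form: [[fingers, tx, ty, tz, yaw], ...]. A call has 1 to 12 rows; each row shifts and turns the commanded pose from where the row before left it, along the tool's axes as they then stand; what a row does not reach is not made up. A row lasts 1/8 s, in which the tool goes at most 62.5 mm and 10.7 degrees, less where a joint would pass 70% of its speed; a pose out of reach is approached as far as the arm can. A call with a gripper value outside its range is refused whole. The fingers move at their own pace and stop on an object; the grip force is fixed at half the most. Time passes only in rows, so rows that do not move let the fingers close. It gives the time, the measured TCP pose, the force and the opening at its end, in the units of the state.
- r.get_obs(): the state, without advancing time (a new reading comes with each control period).
- r.get_image(name): name is "side" or "top" or "wrist"; returns a dict with "image" (400x640x3 uint8, blue, green, red), "range_z" (400x640 float32, m along the optical axis (not along the pixel's ray), 0 where there is no reading), "intrinsics" (3x3 intrinsics, pixels), "xyz" and "orientation" of the camera in the world; the wrist camera has in their place "T_tool_cam" (4x4, takes a point from camera to tool coordinates, whose origin is the TCP and whose axes are the tool frame's). Camera axes: x right, y up, looking along -z (the intrinsics and any distortion apply to the point x, -y, -z); pixel columns grow to the right and rows downward; lengths in m; the calibration is good to about 2 mm. A picture is of the moment at which its call begins: read the wrist's pose just before it.
- r.finish_job(): hands the job in, once; it reports no verdict.
The state is a dict: "time": time; "q": joint angles; "qvel": joint speeds; "joint_torque": joint torques, N m; "position": TCP position; "ee_rot": TCP orientation; "ft_force": force on the tool from outside, world axes, zero at the start; "torque": the same for the moment, N m; "grip_width": opening from 0.0 (shut) to 1.0 (fully open).
Only numpy, scipy, OpenCV 4.12 (cv2) and the standard library are available. Lean on these libraries where they do the work, as an engineer would, in place of code of your own. Each camera call takes 0.05 s, during which the arm holds its last target.

## Working session

There is one attempt and no reset: what is moved stays moved. The work goes in short steps, Python scripts to look and compute and a tool call to move; the robot and the scene stay as the last step left them, time stands still between calls to the robot, and variables do not carry over. Pictures are saved under pics/ and viewed, and the job is handed in when it is done.

Besides the shell and the picture viewer there is one more tool, called after "Call:" as name(argument=value, ...), one argument or row to a line, values as JSON. drive_tool: Moves the arm, as the interface text tells. Its arguments: {"type":"object","properties":{"plan":{"type":"array"}},"required":["plan"]}

```bash
ls; mkdir -p pics; cat > h.py <<'E'
import numpy as np,cv2
from station import r
from scipy.spatial.transform import Rotation as R
def snap(n,f):
    o=r.get_obs();d=r.get_image(n);cv2.imwrite('pics/'+f+'.png',d['image'])
    np.savez('pics/'+f,**{k:np.array(v) for k,v in d.items()},pos=o['position'],rot=o['ee_rot']);return d
E
python3 - <<'E'
from h import *
print(r.get_obs())
for n in ['top','side','wrist']:
    d=snap(n,n+'0');print(n,{k:v for k,v in d.items() if k not in('image','range_z')})
E
```

```text
pics
{'time': 0.0, 'q': array([ 1.09459765e+00,  1.31166459e-01,  1.48926991e+00,  7.34028615e-06,
        1.52297293e+00, -8.54081846e-02]), 'qvel': array([-0.00056407, -0.00019165, -0.00033831,  0.00045072,  0.00101978,
       -0.0015133 ]), 'joint_torque': array([-8.49316857e-04, -5.59839821e+01, -4.91753769e+01,  7.68135488e-02,
        3.55175254e-02, -2.23216875e-04]), 'position': array([0.2282761 , 0.55427462, 0.21758942]), 'ee_rot': array([ 0.69426735, -0.13746836,  0.13710739, -0.69303453]), 'ft_force': array([ 0.28701426,  0.40995015, -0.33666255]), 'torque': array([ 0.00712738, -0.00229257, -0.01231332]), 'grip_width': 0.9950756999786698}
top {'intrinsics': array([[423.25331426,   0.        , 317.03912838],
       [  0.        , 423.25331426, 198.19669021],
       [  0.        ,   0.        ,   1.        ]]), 'xyz': array([0.40385868, 0.01631629, 0.97586466]), 'orientation': array([-0.06838946,  0.063475  ,  0.71008794, -0.69790324])}
side {'intrinsics': array([[451.70086791,   0.        , 321.95645767],
       [  0.        , 451.70086791, 186.73613471],
       [  0.        ,   0.        ,   1.        ]]), 'xyz': array([ 0.06390906, -0.50057642,  0.59019508]), 'orientation': array([ 0.42818217, -0.18343119, -0.32702705,  0.82223253])}
wrist {'intrinsics': array([[290.47014033,   0.        , 317.39247048],
       [  0.        , 290.47014033, 196.68286453],
       [  0.        ,   0.        ,   1.        ]]), 'T_tool_cam': array([[-6.91253178e-05, -9.61745277e-01, -2.73945283e-01,
        -7.56496276e-02],
       [-5.58558212e-04,  2.73945278e-01, -9.61745118e-01,
        -1.65530876e-01],
       [ 9.99999842e-01,  8.65334506e-05, -5.56127276e-04,
        -4.03148800e-04],
       [ 0.00000000e+00,  0.00000000e+00,  0.00000000e+00,
         1.00000000e+00]])}
```

View pics/top0.png

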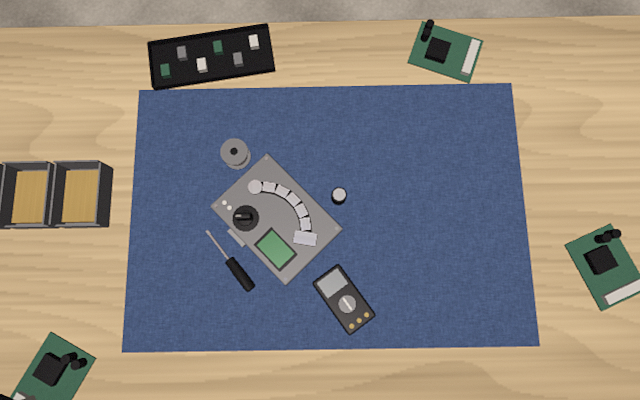

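View pics/side0.png

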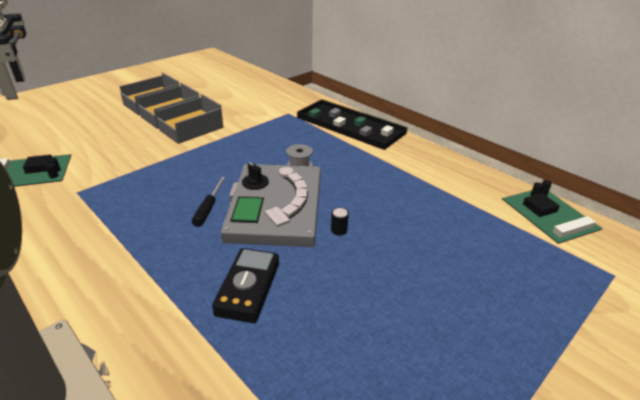

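```bash
python3 - <<'E'
import cv2
im=cv2.imread('pics/top0.png')[130:300,190:380];cv2.imwrite('pics/top0c.png',cv2.resize(im,None,fx=4,fy=4,interpolation=cv2.INTER_CUBIC)[:600,:])
cv2.imwrite('pics/top0c.png',cv2.resize(im,(0,0),fx=3.5,fy=3.5,interpolation=cv2.INTER_CUBIC))
im=cv2.imread('pics/side0.png')[130:330,200:360];cv2.imwrite('pics/side0c.png',cv2.resize(im,(0,0),fx=3,fy=3,interpolation=cv2.INTER_CUBIC))
E
```

```text
(no output)
```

View pics/top0c.png

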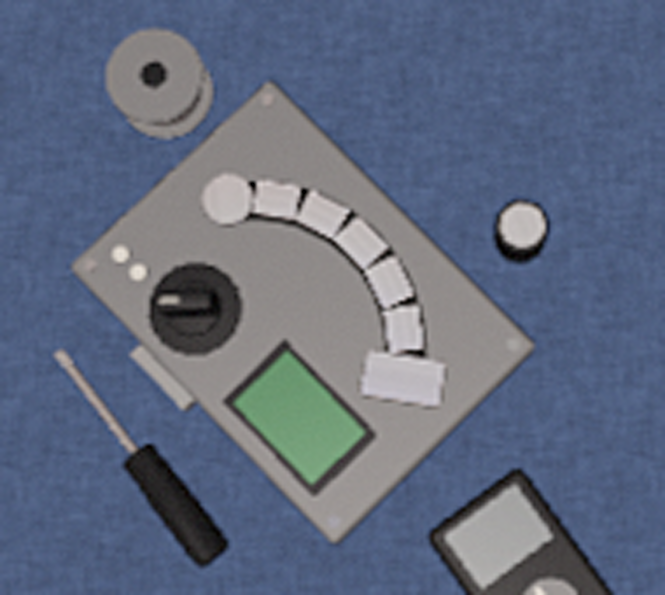

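View pics/wrist0.png

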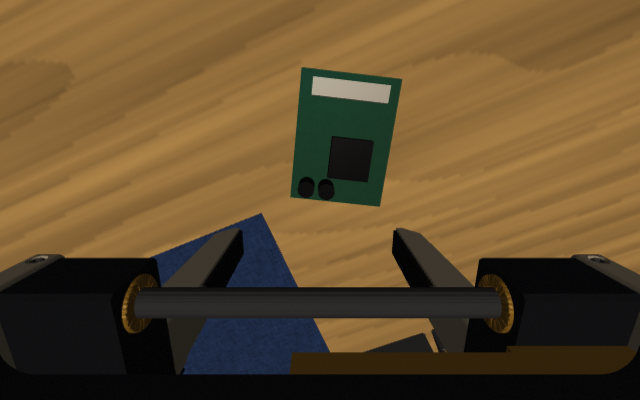

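```bash
cat >> h.py <<'E'
def ray(d,u,v,z):
    K=d['intrinsics'];c=np.array([(u-K[0,2])/K[0,0],-(v-K[1,2])/K[1,1],-1.])
    w=R.from_quat(d['orientation']).as_matrix()@c
    return d['xyz']+w*(z-d['xyz'][2])/w[2]
from scipy.optimize import least_squares
A=np.deg2rad([54,36,18,0,-18,-36,-54])
def fitarc(P):
    P=np.array(P)[:,:2]
    f=lambda p:(np.c_[p[0]+.1*np.cos(A+p[2]),p[1]+.1*np.sin(A+p[2])]-P).ravel()
    best=min((least_squares(f,[*P.mean(0),t]) for t in np.arange(0,6.28,.7)),key=lambda s:s.cost)
    return best.x,f(best.x).reshape(-1,2)
E
python3 - <<'E'
from h import *
d=dict(np.load('pics/top0.npz'))
C=np.array([(228,199),(277,200),(324,214),(362,241),(390,281),(404,328),(403,379)])/3.5+[190,130]-.36
P=[ray(d,u,v,.046) for u,v in C]
x,res=fitarc(P);print('arc centre',x[:2],np.rad2deg(x[2]));print(np.round(res*1000,1));print(np.round(P,4))
F=[ray(d,u/3.5+189.64,v/3.5+129.64,.034) for u,v in [(267,82),(74,267),(534,347),(336,540)]]
print(np.round(F,4),np.mean(F,0))
for n,u,v,z in [('knobtop',188,301,.078),('spool',153,75,.044),('cap',522,226,.046)]:print(n,ray(d,u/3.5+189.64,v/3.5+129.64,z))
# depth check
for u,v in C: 
    zz=d['range_z'][int(round(v)),int(round(u))];K=d['intrinsics'];c=np.array([(u-K[0,2])/K[0,0],-(v-K[1,2])/K[1,1],-1.])*zz
    print(np.round(d['xyz']+R.from_quat(d['orientation']).as_matrix()@c,4))
o=r.get_obs();print(R.from_quat(o['ee_rot']).as_matrix().round(3))
E
```

```text
arc centre [0.51008245 0.14761045] 313.54811046234227
[[ 0.3 -0.2]
 [ 0.7  0. ]
 [ 0.   0.7]
 [-0.9  0.2]
 [-0.5  0.1]
 [-0.3 -0.3]
 [ 0.7 -0.5]]
[[0.6089 0.161  0.046 ]
 [0.6077 0.1295 0.046 ]
 [0.598  0.0992 0.046 ]
 [0.5799 0.075  0.046 ]
 [0.5537 0.0573 0.046 ]
 [0.5235 0.0487 0.046 ]
 [0.4913 0.0497 0.046 ]]
[[ 0.6903  0.1379  0.034 ]
 [ 0.5685  0.262   0.034 ]
 [ 0.5114 -0.0336  0.034 ]
 [ 0.3927  0.0931  0.034 ]] [0.54070573 0.11483505 0.034     ]
knobtop [0.53835237 0.17986852 0.078     ]
spool [0.69342525 0.21139155 0.044     ]
cap [ 0.58781404 -0.02748095  0.046     ]
[0.6087 0.1608 0.0472]
[0.6077 0.1295 0.0459]
[0.598  0.0993 0.0457]
[0.5795 0.0748 0.048 ]
[0.5541 0.0574 0.0438]
[0.5234 0.0487 0.0466]
[0.4913 0.0497 0.0458]
[[ 0.925 -0.001  0.381]
 [-0.381 -0.001  0.925]
 [-0.    -1.    -0.001]]
```

Call:
drive_tool(
  plan=[
    [0,0.02,0,-0.009,0],
    [0,0.043,0,-0.019,0],
    [0,0.043,0,-0.019,0],
    [0,0.043,0,-0.019,0],
    [0,0.043,0,-0.019,0],
    [0,0.043,0,-0.019,0],
    [0,0.043,0,-0.019,0],
    [0,0.043,0,-0.019,0],
    [0,0.043,0,-0.019,0],
    [0,0.043,0,-0.019,0],
    [0,0.043,0,-0.019,0],
    [0,0.02,0,-0.009,0],
  ],
)

```text
time: 1.65
position: [0.585, 0.1803, 0.2184]
ee_rot: [0.694, -0.138, 0.138, -0.693]
ft_force: [-0.0, 0.9, 0.7]
grip_width: 0.006
```

```bash
python3 - <<'E'
from h import *
snap('wrist','w1');snap('top','t1')
o=r.get_obs();print(o)
E
```

```text
{'time': 1.75, 'q': array([ 2.16624765e-01,  1.63733454e-01,  1.45229566e+00, -4.25769438e-04,
        1.52615278e+00, -9.60280046e-01]), 'qvel': array([ 0.05209206, -0.01994993,  0.02283897,  0.01900686,  0.00779295,
        0.03059426]), 'joint_torque': array([ -1.61402509, -57.09885836, -49.80233431,  -0.22870997,
        -0.06490541,  -0.49337536]), 'position': array([0.58476397, 0.18095459, 0.21824632]), 'ee_rot': array([ 0.69366025, -0.13848684,  0.13822618, -0.6932174 ]), 'ft_force': array([-0.86229921, -0.24261503, -1.29888873]), 'torque': array([ 0.00924685,  0.00928853, -0.05662114]), 'grip_width': 0.0017108503895082435}
```

View pics/w1.png

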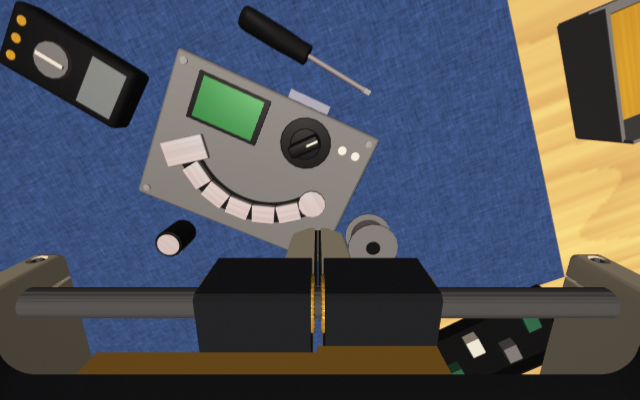

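View pics/t1.png

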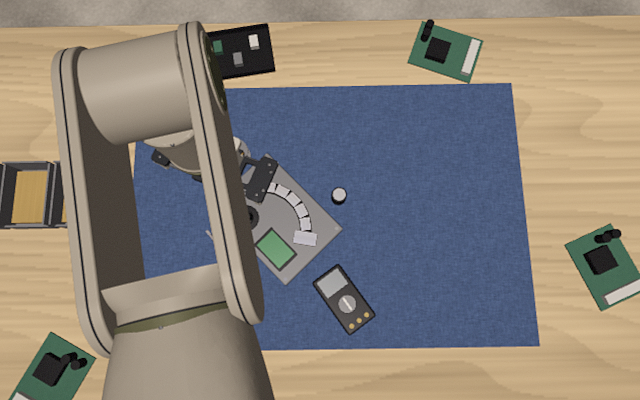

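```bash
python3 - <<'E'
import cv2
im=cv2.imread('pics/w1.png')[120:240,140:350];cv2.imwrite('pics/w1c.png',cv2.resize(im,(0,0),fx=3.7,fy=3.7,interpolation=cv2.INTER_CUBIC))
E
```

```text
(no output)
```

View pics/w1c.png

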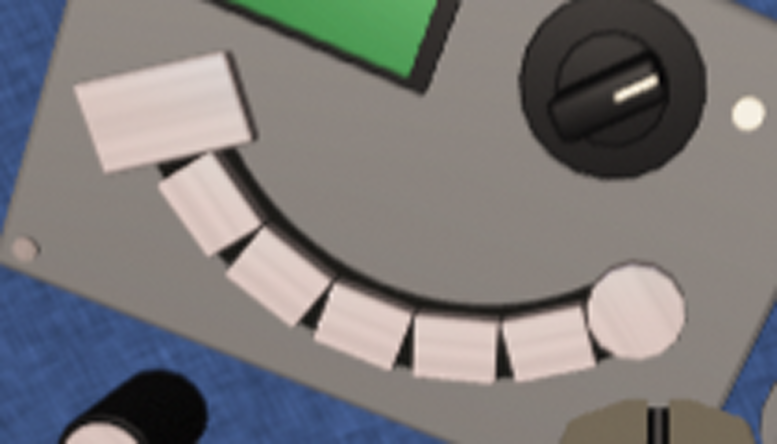

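```bash
cat >> h.py <<'E'
def wd(f):
    d=dict(np.load(f'pics/{f}.npz'));T=d['T_tool_cam'];Rt=R.from_quat(d['rot'])
    d['xyz']=d['pos']+Rt.apply(T[:3,3]);d['orientation']=(Rt*R.from_matrix(T[:3,:3])).as_quat();return d
E
python3 - <<'E'
from h import *
d=wd('w1')
C=np.array([(636,310),(550,342),(456,348),(365,323),(281,275),(212,204),(166,112)])/3.7+[140,120]-.36
P=[ray(d,u,v,.046) for u,v in C]
x,res=fitarc(P);print('arc centre',x[:2],np.rad2deg(x[2]));print(np.round(res*1000,1));print(np.round(P,4))
print(d['range_z'][214,263])
E
```

```text
arc centre [0.51037463 0.14963751] 313.66502416789285
[[ 0.4  0.8]
 [ 0.4  0.2]
 [ 0.1  0.4]
 [ 0.5 -0.5]
 [-0.  -0.4]
 [-0.6 -0.1]
 [-0.6 -0.4]]
[[0.6091 0.1622 0.046 ]
 [0.6084 0.1315 0.046 ]
 [0.5983 0.1018 0.046 ]
 [0.5789 0.0778 0.046 ]
 [0.5537 0.0599 0.046 ]
 [0.5243 0.0506 0.046 ]
 [0.4931 0.0517 0.046 ]]
0.35757586
```

```bash
cat >> h.py <<'E'
CC=np.array([.5103,.1489]);TH=np.deg2rad(313.6)
def pt(a): a=np.deg2rad(a)+TH; return CC+.1*np.array([np.cos(a),np.sin(a)])
def tl(v,o=None):
    o=o or r.get_obs();return R.from_quat(o['ee_rot']).inv().apply([*v,0])
E
python3 - <<'E'
from h import *
o=r.get_obs();print(o['position'],o['ft_force'])
print('shift',tl(pt(54)-o['position'][:2],o), pt(54))
E
```

```text
[0.58476397 0.18095459 0.21824632] [-0.86229921 -0.24261503 -1.29888873]
shift [ 2.99954865e-02 -1.72910681e-06 -7.92444342e-03] [0.60942155 0.16212564]
```

Call:
drive_tool(
  plan=[
    [0,0.01,0.0,-0.003,0],
    [0,0.01,0.02,-0.003,0],
    [0,0.01,0.03,-0.002,0],
    [0,0,0.03,0,0],
    [0,0,0.03,0,0],
    [0,0,0.025,0,0],
    [0,0,0.015,0,0],
    [0,0,0,0,0],
    [0,0,0,0,0],
    [0,0,0,0,0],
  ],
)

```text
time: 3.0
position: [0.6096, 0.1648, 0.0702]
ee_rot: [-0.693, 0.136, -0.138, 0.694]
ft_force: [-0.3, -0.3, 0.1]
grip_width: 0.003
```

```bash
python3 - <<'E'
from h import *
o=r.get_obs();print(o['position'],o['ft_force'],tl(pt(54)-o['position'][:2],o))
snap('side','s2')
o=r.get_obs();print(o['position'],o['ft_force'])
im=cv2.imread('pics/s2.png')[110:260,190:350];cv2.imwrite('pics/s2c.png',cv2.resize(im,(0,0),fx=4,fy=4,interpolation=cv2.INTER_CUBIC))
E
```

```text
[0.6095857  0.16481841 0.07016396] [-0.27669941 -0.32038197  0.12139654] [ 8.73690390e-04 -1.56009471e-06 -2.55237129e-03]
[0.60948879 0.16477092 0.07002026] [ 0.39583178  0.81710844 -0.01284144]
```

View pics/s2c.png

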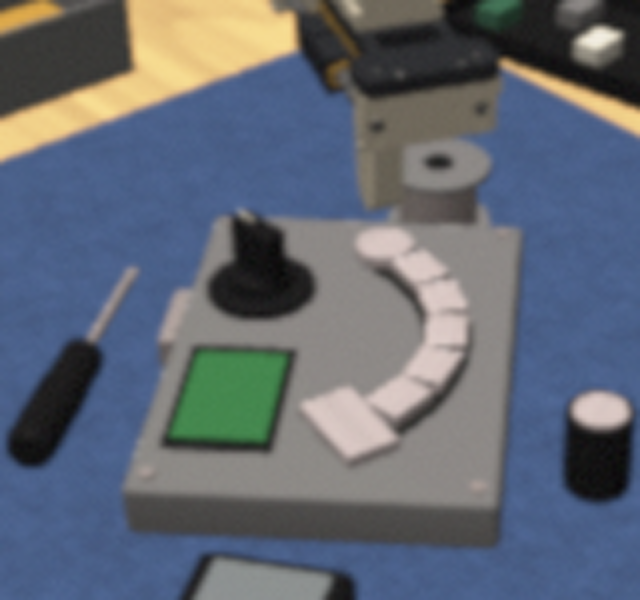

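Call:
drive_tool(
  plan=[
    [0,0.001,0.005,-0.002,0],
    [0,0,0.008,0,0],
    [0,0,0.006,0,0],
    [0,0,0.003,0,0],
    [0,0,0,0,0],
    [0,0,0,0,0],
  ],
)

```text
time: 3.8
position: [0.6089, 0.1624, 0.0468]
ee_rot: [-0.694, 0.137, -0.137, 0.694]
ft_force: [-1.2, 0.4, 0.1]
grip_width: 0.005
```

Call:
drive_tool(
  plan=[
    [0,0,0.001,0,0],
    [0,0,0.001,0,0],
    [0,0,0,0,0],
    [0,0,0,0,0],
  ],
)

```text
time: 4.3
position: [0.609, 0.1624, 0.0449]
ee_rot: [-0.694, 0.137, -0.138, 0.694]
ft_force: [0.8, 0.3, 1.4]
grip_width: 0.002
```

Call:
drive_tool(
  plan=[
    [0,0,0.001,0,0],
    [0,0,0.001,0,0],
    [0,0,0,0,0],
    [0,0,0,0,0],
  ],
)

```text
time: 4.8
position: [0.609, 0.1624, 0.0429]
ee_rot: [-0.694, 0.137, -0.137, 0.694]
ft_force: [1.5, 1.5, 2.5]
grip_width: 0.003
```

```bash
python3 - <<'E'
from h import *
d=snap('side','s3')
fs=[]
for i in range(5): o=r.get_obs();fs.append(o['ft_force']);snap('side','tmp')
print(np.round(fs,2),o['position'],o['time'])
im=cv2.imread('pics/s3.png')[110:260,190:350];cv2.imwrite('pics/s3c.png',cv2.resize(im,(0,0),fx=4,fy=4,interpolation=cv2.INTER_CUBIC))
prev=o['position'][:2]
for a in range(48,-55,-6):
    v=tl(pt(a)-pt(a+6),o);print(a,np.round(v*1000,1),pt(a).round(4))
E
```

```text
[[2.17 1.08 2.99]
 [1.75 0.84 2.54]
 [2.63 0.91 2.78]
 [2.86 0.08 2.74]
 [2.51 0.54 3.3 ]] [0.6089171  0.16239803 0.04279033] 5.05
48 [ 4.8 -0.  -9.3] [0.6103 0.1517]
42 [ 3.7 -0.  -9.8] [0.61   0.1412]
36 [  2.7  -0.  -10.1] [0.6087 0.1308]
30 [  1.6  -0.  -10.3] [0.6062 0.1207]
24 [  0.5  -0.  -10.5] [0.6028 0.1108]
18 [ -0.5  -0.  -10.5] [0.5983 0.1013]
12 [ -1.6  -0.  -10.3] [0.5928 0.0924]
6 [ -2.7  -0.  -10.1] [0.5865 0.0841]
0 [-3.8 -0.  -9.8] [0.5793 0.0765]
-6 [-4.8 -0.  -9.3] [0.5713 0.0697]
-12 [-5.7 -0.  -8.8] [0.5627 0.0637]
-18 [-6.6 -0.  -8.1] [0.5535 0.0587]
-24 [-7.4 -0.  -7.4] [0.5438 0.0547]
-30 [-8.1 -0.  -6.6] [0.5338 0.0517]
-36 [-8.8 -0.  -5.7] [0.5235 0.0498]
-42 [-9.3 -0.  -4.8] [0.5131 0.0489]
-48 [-9.8 -0.  -3.7] [0.5026 0.0492]
-54 [-10.1  -0.   -2.7] [0.4922 0.0505]
```

View pics/s3c.png

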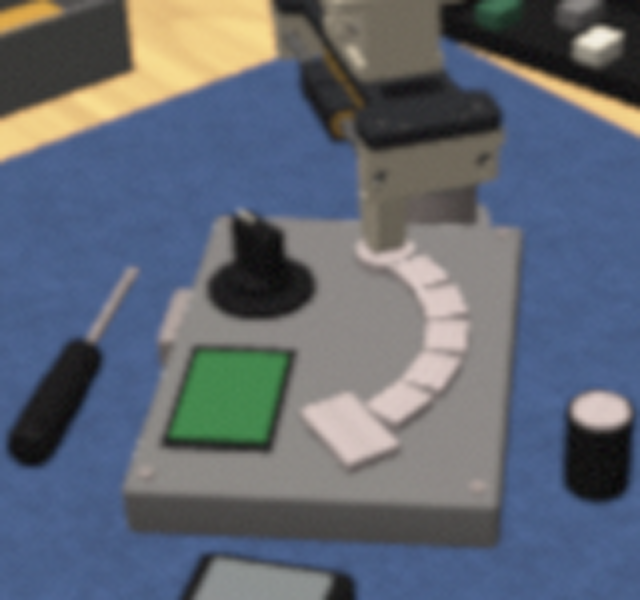

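Call:
drive_tool(
  plan=[
    [0,0.0025,0,-0.0045,0],
    [0,0.0023,0,-0.0048,0],
    [0,0.002,0,-0.0049,0],
    [0,0.0018,0,-0.0049,0],
    [0,0.0014,0,-0.005,0],
    [0,0.0012,0,-0.0051,0],
    [0,0,0,0,0],
  ],
)

```text
time: 5.98
position: [0.6079, 0.1302, 0.0426]
ee_rot: [0.694, -0.137, 0.137, -0.693]
ft_force: [0.5, -1.3, 2.7]
grip_width: 0.008
```

```bash
python3 - <<'E'
from h import *
o=r.get_obs();p=o['position'];v=p[:2]-CC;print(p,o['ft_force'],'rad',np.hypot(*v),'ang',(np.rad2deg(np.arctan2(v[1],v[0])-TH)+180)%360-180, tl(pt(36)-p[:2],o))
snap('wrist','w4')
E
```

```text
[0.60787166 0.13016625 0.04259804] [ 0.50494355 -1.27551441  2.68266181] rad 0.09935382423148739 ang 35.53147853544402 [ 4.66040260e-04 -7.51486606e-07  9.29891083e-04]
```

View pics/w4.png

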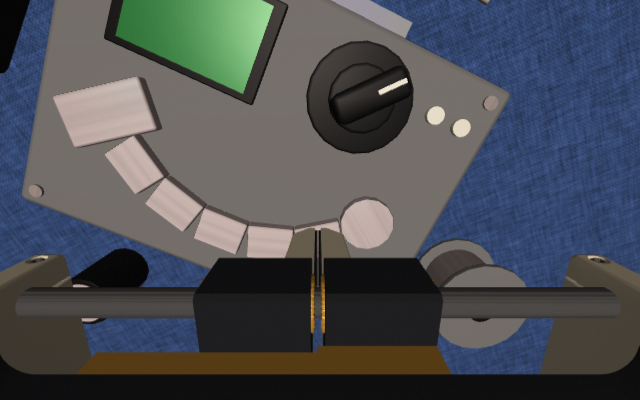

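```bash
python3 - <<'E'
from h import *
d=wd('w4')
for n,u,v,a in [('start',367,223,54),('c4',221,229,0),('c5',175,203.5,-18),('c6',135,164,-36),('end',105,111,-54)]:
    print(n,((ray(d,u,v,.043)[:2]-pt(a))*1000).round(1))
E
```

```text
start [-1.3  0.2]
c4 [-1.4  2.1]
c5 [-0.6  2.1]
c6 [-0.1  1.9]
end [-0.   1.7]
```

Call:
drive_tool(
  plan=[
    [0,0.0014,0,-0.0045,0],
    [0,0.0007,0,-0.0051,0],
    [0,0.0004,0,-0.0052,0],
    [0,0.0001,0,-0.0052,0],
    [0,-0.0001,0,-0.0052,0],
    [0,-0.0004,0,-0.0052,0],
    [0,-0.0007,0,-0.0051,0],
    [0,-0.001,0,-0.0051,0],
    [0,0,0,0,0],
  ],
)

```text
time: 7.15
position: [0.5925, 0.0926, 0.0425]
ee_rot: [0.694, -0.138, 0.137, -0.693]
ft_force: [0.1, -2.3, 3.0]
grip_width: 0.006
```

```bash
python3 - <<'E'
from h import *
o=r.get_obs();p=o['position'];v=p[:2]-CC;print(p,o['ft_force'],'rad',np.hypot(*v),'ang',(np.rad2deg(np.arctan2(v[1],v[0])-TH)+180)%360-180, tl(pt(12)-p[:2],o))
snap('wrist','w5')
E
```

```text
[0.59245749 0.09264719 0.04252408] [ 0.12173835 -2.34754102  3.03001512] rad 0.09957023178436548 ang 12.000759185616403 [ 4.20117692e-04 -1.51015003e-08 -9.05736803e-05]
```

View pics/w5.png

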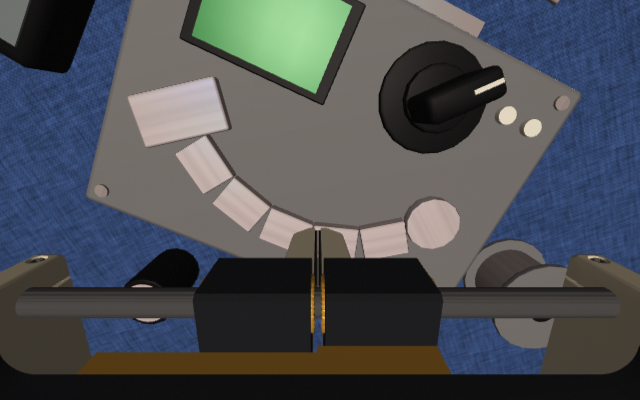

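```bash
python3 - <<'E'
from h import *
d=wd('w5')
for n,u,v,a in [('start',433,223,54),('c5',241,204,-18),('c6',204.5,164,-36),('end',179,111.5,-54)]:
    print(n,((ray(d,u,v,.043)[:2]-pt(a))*1000).round(1))
E
```

```text
start [-1.5 -0.4]
c5 [-0.8  0.8]
c6 [-0.3  1.1]
end [0.2 1.4]
```

Call:
drive_tool(
  plan=[
    [0,-0.001,0,-0.0051,0],
    [0,-0.0014,0,-0.0051,0],
    [0,-0.0018,0,-0.0049,0],
    [0,-0.002,0,-0.0049,0],
    [0,-0.0023,0,-0.0048,0],
    [0,-0.0025,0,-0.0046,0],
    [0,-0.0027,0,-0.0045,0],
    [0,-0.003,0,-0.0043,0],
    [0,0,0,0,0],
  ],
)

```text
time: 8.32
position: [0.5622, 0.064, 0.0425]
ee_rot: [0.694, -0.138, 0.137, -0.693]
ft_force: [-1.7, -2.2, 3.2]
grip_width: 0.01
```

```bash
python3 - <<'E'
from h import *
o=r.get_obs();p=o['position'];v=p[:2]-CC;print(p,o['ft_force'],'rad',np.hypot(*v),'ang',(np.rad2deg(np.arctan2(v[1],v[0])-TH)+180)%360-180, tl(pt(-12)-p[:2],o))
snap('wrist','w6')
E
```

```text
[0.56217647 0.06395012 0.04246457] [-1.69222578 -2.17053574  3.1784661 ] rad 0.09953717848935473 ang -12.188775773120653 [ 5.67632199e-04 -3.89366670e-07 -7.00929277e-06]
```

View pics/w6.png

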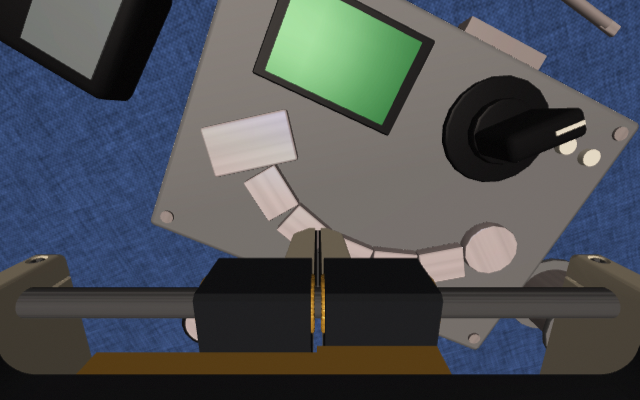

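Call:
drive_tool(
  plan=[
    [0,-0.0028,0,-0.0043,0],
    [0,-0.0031,0,-0.0042,0],
    [0,-0.0034,0,-0.004,0],
    [0,-0.0036,0,-0.0038,0],
    [0,-0.0038,0,-0.0036,0],
    [0,-0.004,0,-0.0034,0],
    [0,-0.0042,0,-0.0032,0],
    [0,-0.0043,0,-0.003,0],
    [0,0,0,0,0],
  ],
)

```text
time: 9.5
position: [0.5238, 0.0481, 0.0424]
ee_rot: [0.694, -0.138, 0.137, -0.693]
ft_force: [-0.2, -1.3, 3.4]
grip_width: 0.005
```

```bash
python3 - <<'E'
from h import *
o=r.get_obs();p=o['position'];v=p[:2]-CC;print(p,o['ft_force'],'rad',np.hypot(*v),'ang',(np.rad2deg(np.arctan2(v[1],v[0])-TH)+180)%360-180, tl(pt(-36)-p[:2],o))
snap('wrist','w7')
E
```

```text
[0.52377885 0.04809067 0.04240251] [-0.16635176 -1.31679149  3.38719665] rad 0.10170644568470734 ang -35.984359613758386 [-8.77064293e-04 -1.98467189e-07  1.46406043e-03]
```

View pics/w7.png

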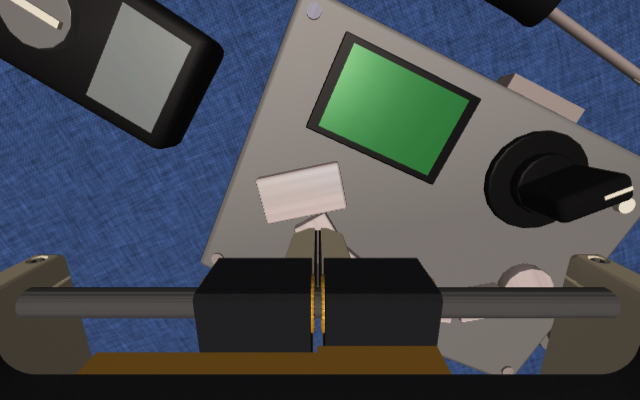

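Call:
drive_tool(
  plan=[
    [0,-0.005,0,-0.0016,0],
    [0,-0.005,0,-0.0016,0],
    [0,-0.005,0,-0.0016,0],
    [0,-0.005,0,-0.0016,0],
    [0,-0.005,0,-0.0016,0],
    [0,-0.005,0,-0.0016,0],
    [0,0,0,0,0],
    [0,0,0,0,0],
  ],
)

```text
time: 10.55
position: [0.4924, 0.0509, 0.0422]
ee_rot: [0.694, -0.138, 0.137, -0.694]
ft_force: [-2.9, 0.1, 3.7]
grip_width: 0.003
```

```bash
python3 - <<'E'
from h import *
o=r.get_obs();p=o['position'];v=p[:2]-CC;print(p,o['ft_force'],'rad',np.hypot(*v),'ang',(np.rad2deg(np.arctan2(v[1],v[0])-TH)+180)%360-180, tl(pt(-54)-p[:2],o))
snap('wrist','w8');d=snap('side','s8')
print(np.round([(snap('top','t8'),r.get_obs()['ft_force'])[1] for i in range(4)],1))
im=cv2.imread('pics/s8.png')[110:260,190:350];cv2.imwrite('pics/s8c.png',cv2.resize(im,(0,0),fx=4,fy=4,interpolation=cv2.INTER_CUBIC))
E
```

```text
[0.49237639 0.05091089 0.04222618] [-2.87547896  0.13001942  3.65446493] rad 0.09961486214845151 ang -53.96563044474328 [ 2.15320118e-05  2.14137533e-07 -3.89168313e-04]
[[-3.1  1.1  2.7]
 [-2.3  0.8  3.4]
 [-2.1  0.2  2.6]
 [-1.7  0.1  2.9]]
```

View pics/w8.png

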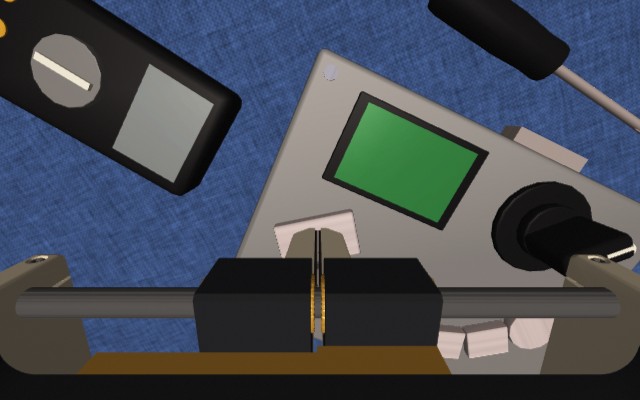

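View pics/s8c.png

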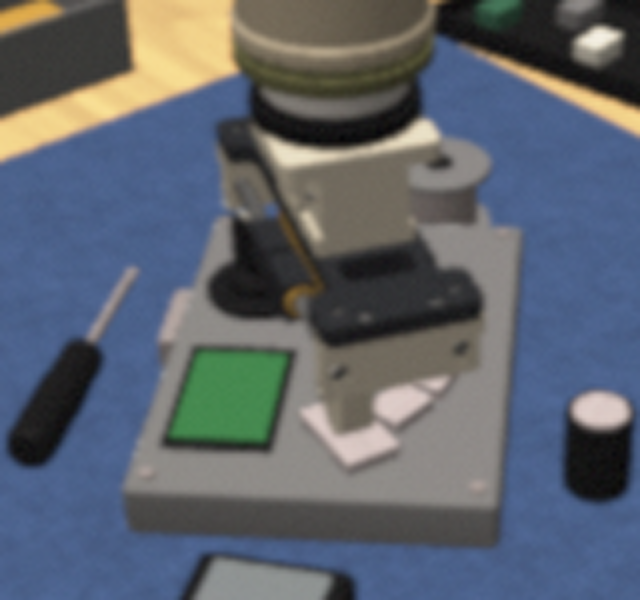

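```bash
python3 -c "
from h import *
print(r.finish_job());o=r.get_obs();print(o['time'],o['position'],o['ft_force'])"
```

```text
the job is handed in; nothing more can be done
None
the job is handed in; nothing more can be done
```

I slid the closed fingertips from the round pad along the curve to the bar-shaped pad without lifting. I then handed the job in at about 10.9 s with the fingers still pressed there. No verdict was reported, and the state could not be read after hand-in.

- **Press:** the vertical force read about 2.5 to 3.7 N from the round pad to the bar. The fingertip height stayed at 42 to 43 mm, which is about 3 to 4 mm of strip travel.
- **Final position:** the fingertips were within about 0.5 mm of the bar's estimated centre. The wrist picture also shows them on the bar.
- **Surroundings:** the side picture before hand-in shows no visible shift of the panel, screwdriver or capacitor. The spool, partly hidden, also looks in place. I did not measure the multimeter's position, but the gripper passed well above it. The knob was never approached closely.
- **Disagreements:**
  - The top and wrist cameras differed by about 2 mm on where the arc's centre lies, so I used a value between them.
  - The path strayed about 1.7 mm outward at tile 6, still on the tile.
  - The sideways force readings reached about 3 N and were noisy, at times against the direction friction should give.

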